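Brake the running parts dial by touch and lock it at home with the index pin

ROBOT

A 6-joint arm with a two-finger parallel gripper is mounted at the origin on a cart in front of the work surface, level with it; the furniture and walls round the work are solid. World frame = base frame: x ahead of the robot, y to its left, z up, the work surface at z = 0. Lengths are in mm, angles in rad, forces in N, time in s.
With the tool pointing down it reaches from about 275 to 825 mm from the base axis. Payload 4.9 kg.
Tool frame: the origin (TCP) lies on the centre line of the jaws, within the pads' length; the fingertips stand 17 mm ahead of it and the grasp point (between the pads) lies 2 mm behind it; x points along the fingers, y is the direction in which the jaws open and shut, and the axes are right-handed (so a half turn about x gives the same grasp; the last joint's range is limited). The gripper opens to 85 mm and grips with 20 to 120 N. Pads are 22 mm wide; open, the fingers measure 114 mm over their backs; the gripper's body (76 mm by 85 mm) begins 54 mm behind the grasp point. The pads swing forward as they close: fully open they stand 13 mm farther back than shut.
Start: joints at [-1.379, 0.326, -0.193, 1.052, 0, 1.437], TCP at [176.049, -521.081, 248.281] pointing down, gripper open.
Joint ranges: [-2.65, 2.65], [-0.97, 1.79], [-1.3, 1.35], [-1.93, 2.1], [-1.47, 1.37], [-3.14, 3.14]. Speed limits (rad/s): [2.57, 2.57, 3.14, 3.14, 3.14, 3.14].

INTERFACE

Orientations are given as a rotation vector (axis times angle).
In Python, from rig import arm, viewer gives the robot as it stands.
- The arm moves only by the tool move_arm, never from a script. Its arguments are lists of equal length, an entry for each row: "slide": the shift along the world's x, y, z in m, a list of three; "angular": the turn, a rotation vector about the world's x, y, z in rad, a list of three; "grip": the finger opening in m, from 0 to 0.0854. A call has 1 to 20 rows; each row is the pose to reach, as a shift and turn from the pose commanded when the call began; what a row does not reach only later rows make up. A row lasts 1/10 s, in which the tool goes at most 50 mm and 8.59 degrees, less where a joint would pass 70% of its speed; a pose out of reach is approached as far as the arm can. A call with a gripper value outside its range is refused whole. The fingers move at their own pace and stop on an object; "newtons" is the grip in N (left out, the last holds). Time passes only in rows, so rows that repeat a pose let the fingers close. It gives the time, the measured TCP pose, the force and the opening at its end, in the units of the state.
- arm.get_state(): the state, without advancing time (a new reading comes with each control period).
- viewer.read_camera(name): name is "side" or "top" or "wrist"; returns a dict with "color" (420x560x3 uint8, blue, green, red), "mtx" (3x3 intrinsics, pixels), "pose" (4x4, takes a point from camera to world coordinates). Camera axes: x right, y down, z forward; pixel columns grow to the right and rows downward; lengths in mm; the calibration is good to about 2 mm. A picture is of the moment at which its call begins. There is no depth.
- arm.finish_job(): hands the job in, once; it reports no verdict.
The state is a dict: "t": time; "q": joint angles; "joint_velocities": joint speeds; "joint_efforts": joint torques, N m; "ee_pos": TCP position; "tcp_rot": TCP orientation; "contact_force": force on the tool from outside, world axes, zero at the start; "wrist_torque": the same for the moment, N m; "gripper_width": finger opening in mm.
Only numpy, scipy, OpenCV 4.12 (cv2) and the standard library are available. Lean on these libraries where they do the work, as an engineer would, in place of code of your own. Each camera call takes 0.05 s, during which the arm holds its last target.

TASK

The parts dial is still being turned by its slipping drive: lock it in its home position. Take the index pin (the one with the round black knob) from the pin block, put its nose into the guide hole of the bracket, and brake the running dial to a crawl by rubbing the nose lightly on its face; let the dial's hole come round slowly under the pin, so that it never slams into it, then seat the pin fully home, collar on the bracket, and let go. Leave the square-headed plug and the other things where they are.

Things in the scene. Friction and masses are not known exactly. Their poses are not given: they have to be found in the camera images.
- fixture: Indexing fixture, screwed to the bench: grey plate 250 x 210 x 12 mm with a round steel dial (diameter 200 mm, 10 mm thick, face 40 mm above the bench) on an upright axis. Origin on that axis at bench level, z up; x points from the guide bracket (at -x) across the dial to the motor. Black sleeves up to 56 mm high ride within 58 mm of the axis; from 62 mm out the face is bare.
- guide (a point): Centre of the guide hole's mouth, on top of the bracket, 70 mm above the bench, 78 mm from the dial's axis. Upright bush, bore 13.5 mm, 25 mm long, with a 6 mm deep lead-in flared to 20 mm. The bracket's arm is 33 mm wide, its underside 25 mm below this point; the dial's face runs 30 mm below this point. A pin held off-centre rubs in the bore with a few N.
- slot (a point): Centre of the mouth of the fixed slot in the base, under the dial, 44 mm straight below the guide's mouth: 16 mm wide, 24 mm long radially, 14 mm deep. The pin's nose enters it by 9 mm when home.
- home_hole (a point): The dial's only hole: centre of its mouth in the dial's face, 78 mm from the axis; 15 mm wide the way it travels, 20 mm long radially, through the dial's full 10 mm. It goes round with the dial.
- dial (a joint): Angle of the dial, rad, counting on from turn to turn, counter-clockwise seen from above. Hole at the fixture's +x at 0, under the guide at pi (plus full turns). A slipping clutch always pulls it counter-clockwise with 0.05 N m: alone it runs at about 5 rad/s, from rest it gains 2.3 rad/s each second. Any drag above that stops it until let go; it turns back as easily.
- dial_face (a point): Centre of the dial's face, on its axis: smooth oiled steel, friction about 0.3 against anything. At the pin's radius a push of 2 to 3 N stalls the dial, 6 N stops it from full speed within a turn. Under the pin's weight alone it still turns, gaining about 1.7 rad/s each second. A hole that reaches a lowered pin faster than about 1.5 rad/s slams into it.
- pin_knob (a point): Grip of the index pin, which stands upright in a pocket of the pin block: middle of its plain round black knob, diameter 20 mm, 33 mm tall. The point is 27 mm above the underside of the collar, 80 mm above the tip, 11 mm below the knob's top; gripped here, finger ends that reach up to 20 mm lower clear collar and bracket. About 60 g.
- pin_collar (a point): Centre of the underside of the index pin's collar (diameter 26 mm, 4 mm thick, between shank and knob). Home, it rests 0.5 mm above the guide point; while the nose rides on the dial's face it stands 23 mm above it.
- pin_tip (a point): Centre of the flat end of the index pin's nose, 53 mm below the underside of the collar. Steel shank, diameter 12 mm, its end chamfered over 1.8 mm to 8.4 mm.
- plug_head (a point): Middle of the gauge plug's head, in the other pocket, 64 mm from the pin: dark steel, 18 x 18 x 24 mm, no knob or collar. Not to be moved.
- pin_block: Aluminium block, 50 x 110 x 40 mm, screwed to the bench, with two upright pockets (13 mm wide, 36 mm deep) 32 mm either side of its middle along its y; index pin and plug stand in them, either way round. Origin under its middle.
- puck: Turned steel puck, diameter 45 mm, 12 mm high, lying on the bench. Not to be moved.
- slide_block: Black printed slide block, 28 x 62 x 20 mm, lying on the bench. Not to be moved.

How it is judged (in metres and radians):
On the way, in this order (a step that is already met when the one before it is completed fails the run):
1. the nose of the index pin is inside the guide hole (at least 8 mm deep) while the dial still runs (over 1.8 rad/s) (horizontal distance between pin_tip and guide below 0.004 m and z of pin_tip in the frame of guide below -0.008 m and velocity of joint dial above 1.8 rad/s).
2. the dial is braked below 1.5 rad/s by the nose of the pin, which is in the guide and rubs on the dial's face (over 0.2 N) (horizontal distance between pin_tip and guide below 0.004 m and z of pin_tip in the frame of guide between -0.034 and -0.008 m and velocity of joint dial below 1.5 rad/s and contact force between index_pin and dial above 0.2 N), for 0.2 s.
At the end, for the whole second after the job is handed in: the index pin is fully home: its collar within 3 mm of the guide's mouth in height and sideways and the pin upright, so that its shank stands through the dial; the dial's hole within 5 mm of the guide's axis and the dial at rest (horizontal distance between pin_collar and guide below 0.003 m and z of pin_collar in the frame of guide between -0.002 and 0.003 m and angle between pin_collar's own z axis and vertical below 0.08 rad and horizontal distance between home_hole and guide below 0.005 m and velocity of joint dial between -0.15 and 0.15 rad/s); the robot touches nothing.
It fails at once if pin and dial are driven or slammed into each other with more than 45 N (contact force between index_pin and dial above 45 N).
It fails at once if the fingers press on the dial with more than 40 N (contact force between the fingers and dial above 40 N).
It fails at once if the gauge plug is moved more than 15 mm (distance of plug_head from where it was at the start of the episode above 0.015 m).
It fails at once if the puck or the slide block is moved more than 15 mm (distance of any of puck, slide_block from where it was at the start of the episode above 0.015 m).
It also fails if it takes over 64 s, if anything falls off the work surface, if the arm or the gripper's body presses on something with over 40 N, if the wrist force passes 120 N, or if a joint passes its speed limit or range.

## Working session

There is one attempt and no reset: what is moved stays moved. The work goes in short steps, Python scripts to look and compute and a tool call to move; the robot and the scene stay as the last step left them, time stands still between calls to the robot, and variables do not carry over. Pictures are saved under pics/ and viewed, and the job is handed in when it is done.

Besides the shell and the picture viewer there is one more tool, called after "Emit:" in YAML: its name, and indented under it one key for each argument. move_arm: Moves the arm, as the interface text tells. Its arguments: {"type":"object","properties":{"slide":{"type":"array"},"angular":{"type":"array"},"grip":{"type":"array"},"newtons":{"type":"number"}},"required":["slide","angular","grip"]}

```bash
mkdir -p pics; ls; python3 - <<'E'
from rig import arm, viewer
import cv2
print(arm.get_state())
for n in ("side","top","wrist"):
    r=viewer.read_camera(n); cv2.imwrite(f"pics/{n}0.png",r["color"]); print(n,r["mtx"].tolist(),r["pose"].round(4).tolist())
E
```

```text
pics
{'t': 0.0, 'q': array([-1.37922449e+00,  3.26931981e-01, -1.93602463e-01,  1.05203203e+00,
       -2.42949161e-05,  1.43661687e+00]), 'joint_velocities': array([-0.00163554, -0.00141639,  0.00020937,  0.00063522, -0.00111693,
        0.00096537]), 'joint_efforts': array([ 1.35093605e-04, -4.43395078e+01,  2.62440830e+01,  1.52189692e-02,
       -8.78450055e-05, -2.90807037e-06]), 'ee_pos': array([ 175.91568101, -520.50062019,  247.50126443]), 'tcp_rot': array([ 2.04582395,  0.33803946, -2.04597961]), 'contact_force': array([-0.12630238, -0.26525308, -0.27544529]), 'wrist_torque': array([ 0.01100325, -0.02406347, -0.00361594]), 'gripper_width': 85.38855312906018}
side [[446.93156580926336, 0.0, 279.82946647451735], [0.0, 446.93156580926336, 208.34584464191656], [0.0, 0.0, 1.0]] [[-0.8173, -0.2222, 0.5316, 10.5513], [-0.5761, 0.3291, -0.7482, 423.2361], [-0.0087, -0.9178, -0.397, 451.5565], [0.0, 0.0, 0.0, 1.0]]
top [[385.25167179517973, 0.0, 280.5871099398099], [0.0, 385.25167179517973, 212.74342668009157], [0.0, 0.0, 1.0]] [[0.0699, -0.9751, 0.2104, 341.1955], [-0.9975, -0.0675, 0.0185, -312.831], [-0.0038, -0.2112, -0.9774, 903.0642], [0.0, 0.0, 0.0, 1.0]]
wrist [[331.18373462036595, 0.0, 286.0653284687568], [0.0, 331.18373462036595, 202.5271609526574], [0.0, 0.0, 1.0]] [[0.3207, -0.8984, -0.3001, 250.6378], [-0.9472, -0.3048, -0.0999, -495.3763], [-0.0017, 0.3162, -0.9487, 373.1706], [0.0, 0.0, 0.0, 1.0]]
```

View pics/side0.png

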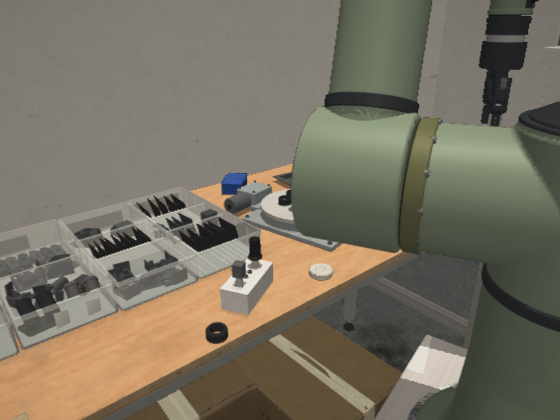

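View pics/top0.png

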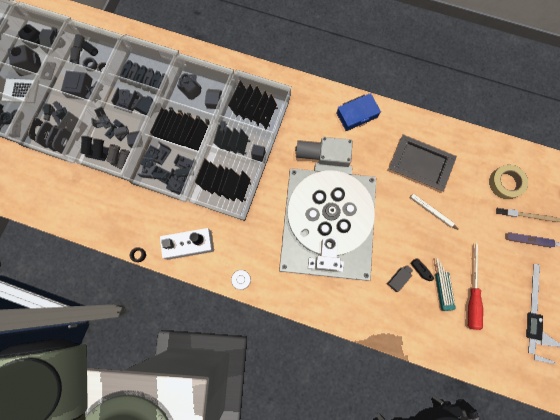

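View pics/wrist0.png

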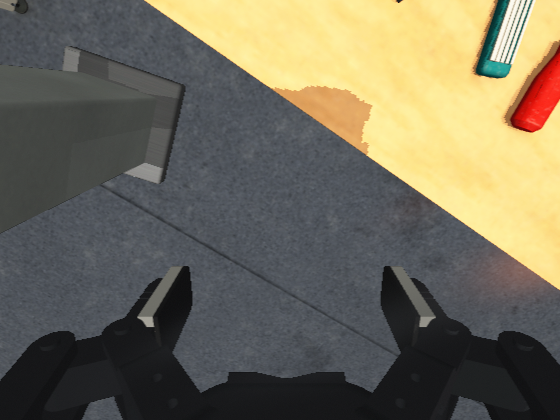

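The top view shows the dial centred near (331,211), the bracket near (326,263), and the pin block at (186,243). In the block the plug is at (167,244) and the knob at (197,238). I'll zoom in.

```bash
cat > h.py <<'E'
import numpy as np, cv2
def ray(r,u,v,z):
    M=r["mtx"];P=r["pose"]
    d=P[:3,:3]@np.array([(u-M[0,2])/M[0,0],(v-M[1,2])/M[1,1],1]); o=P[:3,3]
    return o+d*(z-o[2])/d[2]
def proj(r,p):
    M=r["mtx"];P=r["pose"]; c=P[:3,:3].T@(np.asarray(p,float)-P[:3,3]); c=M@c; return c[:2]/c[2]
def crop(r,x0,y0,x1,y1,s,fn):
    c=r["color"][y0:y1,x0:x1]; cv2.imwrite(fn,cv2.resize(c,None,fx=s,fy=s,interpolation=cv2.INTER_CUBIC))
E
python3 - <<'E'
from rig import arm, viewer
from h import *
import pickle
r=viewer.read_camera("top"); pickle.dump(r,open("top1.pkl","wb"))
crop(r,270,130,390,290,3.75,"pics/t1a.png"); crop(r,150,220,250,300,6,"pics/t1b.png")
for n,(u,v,z) in dict(dial=(332,211,40),guide=(326,262,70),knob=(197,237,105),plug=(167,243,80)).items(): print(n,ray(r,u,v,z).round(1))
E
```

```text
dial [ 539.2 -413.8   40. ]
guide [ 419.1 -402.1   70. ]
knob [ 449.1 -126.9  105. ]
plug [435.1 -58.1  80. ]
```

View pics/t1a.png

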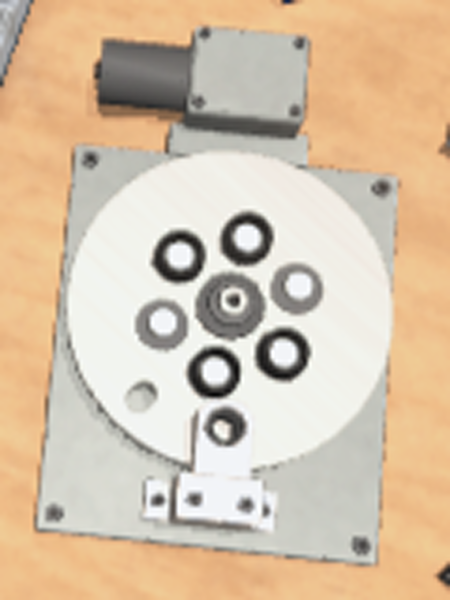

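View pics/t1b.png

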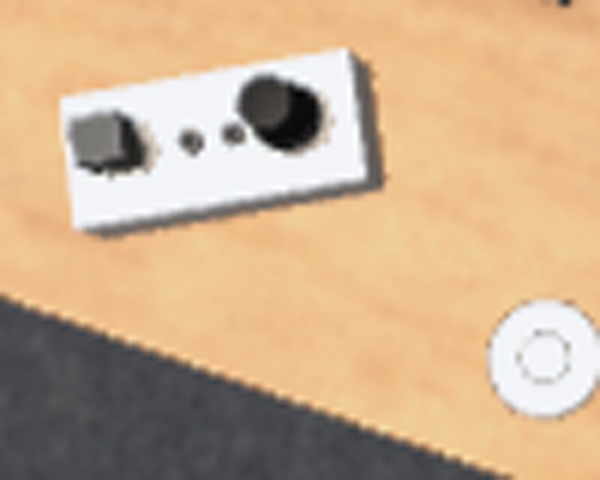

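```bash
python3 - <<'E'
from h import *
import pickle
r=pickle.load(open("top1.pkl","rb"))
dc=ray(r,331.2,212.5,40)
for a in np.arange(0,360,45):
    print(a,proj(r,dc+100*np.array([np.cos(np.radians(a)),np.sin(np.radians(a)),0])).round(1), (((proj(r,dc+100*np.array([np.cos(np.radians(a)),np.sin(np.radians(a)),0])))-[270,130])*3.75).round(0))
print("dial",dc)
c=lambda x,y,s,x0,y0:((x+.5)/s+x0-.5,(y+.5)/s+y0-.5)
g=ray(r,*c(225,426,3.75,270,130),70);print("guide",g,np.linalg.norm((g-dc)[:2]))
k=ray(r,*c(264,100,6,150,220),95);print("knob",k)
cor=[ray(r,*c(*p,6,150,220),40) for p in [(62,98),(348,50),(366,180),(78,230)]]
cor=np.array(cor);print(cor.round(1),[np.linalg.norm(cor[i]-cor[i-1]).round(1) for i in range(4)])
m=cor.mean(0);d=(cor[1]+cor[2]-cor[0]-cor[3])[:2];d/=np.linalg.norm(d);print("block",m,d,"pocket",m[:2]+32*d,m[:2]-32*d)
E
```

```text
0 [333.  170.9] [236. 154.]
45 [302.2 180.9] [121. 191.]
90 [287.6 209.6] [ 66. 298.]
135 [298.5 240.9] [107. 416.]
180 [329.3 256.1] [222. 473.]
225 [361.3 245.3] [342. 432.]
270 [374.9 215.5] [394. 320.]
315 [362.9 184.9] [348. 206.]
dial [ 535.58084027 -412.14816453   40.        ]
guide [ 460.25794368 -408.18666554   70.        ] 75.426999304103
knob [ 451.56688865 -117.1122562    95.        ]
[[ 454.5  -27.6   40. ]
 [ 480.3 -133.3   40. ]
 [ 431.6 -145.5   40. ]
 [ 405.6  -40.3   40. ]] [np.float64(50.6), np.float64(108.9), np.float64(50.2), np.float64(108.4)]
block [443.02414207 -86.6623399   40.        ] [ 0.23856113 -0.97112748] pocket [ 450.65809813 -117.73841936] [435.39018601 -55.58626043]
```

Top-view measurements: pin at about (451,-117.5), guide at about (459,-408). The block sides (50.4 x 108.7) and the guide radius (75–78) match the given sizes. I'll move above the pin.

Emit:
move_arm:
  slide:
    - [0.02,0.03,-0.005]
    - [0.05,0.07,-0.01]
    - [0.08,0.11,-0.02]
    - [0.11,0.15,-0.03]
    - [0.135,0.19,-0.035]
    - [0.16,0.23,-0.04]
    - [0.185,0.27,-0.05]
    - [0.21,0.31,-0.055]
    - [0.235,0.345,-0.06]
    - [0.255,0.375,-0.065]
    - [0.27,0.395,-0.068]
    - [0.275,0.4035,-0.068]
    - [0.275,0.4035,-0.068]
    - [0.275,0.4035,-0.068]
  angular:
    - [0,0,0]
    - [0,0,0]
    - [0,0,0]
    - [0,0,0]
    - [0,0,0]
    - [0,0,0]
    - [0,0,0]
    - [0,0,0]
    - [0,0,0]
    - [0,0,0]
    - [0,0,0]
    - [0,0,0]
    - [0,0,0]
    - [0,0,0]
  grip: [0.05,0.05,0.05,0.05,0.05,0.05,0.05,0.05,0.05,0.05,0.05,0.05,0.05,0.05]
  newtons: 40

```text
t: 1.6
ee_pos: [450.6, -118.2, 180.3]
tcp_rot: [2.045, 0.335, -2.046]
contact_force: [0.6, -0.2, -0.4]
gripper_width: 49.9
```

```bash
python3 - <<'E'
from rig import arm, viewer
from h import *
import pickle
s=arm.get_state();print(s["t"],s["ee_pos"],s["tcp_rot"],s["gripper_width"],s["contact_force"])
from scipy.spatial.transform import Rotation as R
print(R.from_rotvec(s["tcp_rot"]).as_matrix().round(4))
out={}
for n in ("wrist","top","side"):
    r=viewer.read_camera(n); out[n]=r
    if n!="top":cv2.imwrite(f"pics/{n}2.png",r["color"])
crop(out["top"],150,200,350,300,4,"pics/top2.png")
pickle.dump(out,open("p2.pkl","wb"))
for p in [(451,-117.5,95),(451,-117.5,84)]: print(proj(out["wrist"],p),proj(out["side"],p))
print(proj(out["side"],(459,-408,70)))
E
```

```text
1.6 [ 450.64513339 -118.19495756  180.34444839] [ 2.0447391   0.33515592 -2.04573177] 49.880695012940336 [ 0.58969538 -0.22100788 -0.39612407]
[[-4.000e-04  3.196e-01 -9.476e-01]
 [-5.000e-04 -9.476e-01 -3.196e-01]
 [-1.000e+00  4.000e-04  5.000e-04]]
[285.46880678 213.55024653] [253.8277238  237.77349174]
[285.49283937 208.15262915] [254.0267782  243.36002855]
[330.90825969 198.15569428]
```

View pics/wrist2.png

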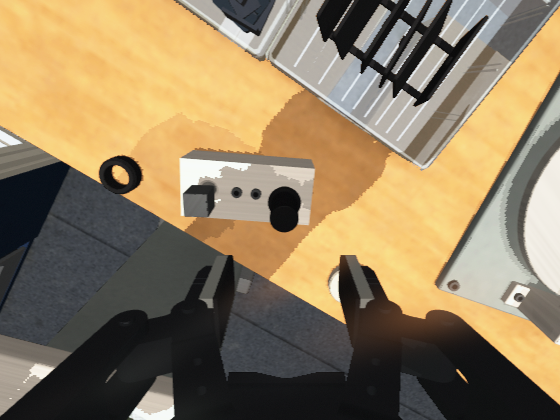

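View pics/side2.png

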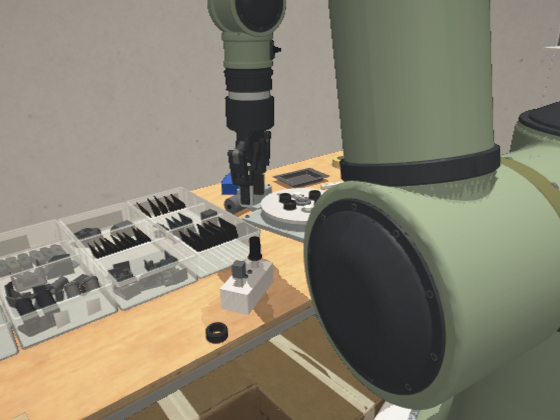

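The wrist view shows the knob top near (285,217); the prediction was (285.5,213.5). I'll measure it more exactly.

```bash
python3 - <<'E'
from h import *
import pickle
o=pickle.load(open("p2.pkl","rb"))
r=o["wrist"]; crop(r,240,170,340,245,8,"pics/w2c.png")
crop(o["side"],215,215,295,275,10,"pics/s2c.png")
for (u,v) in [(285,217),(285,215)]: print(ray(r,u,v,95))
E
```

```text
[ 448.52355138 -117.99875245   95.        ]
[ 449.902226   -117.53412985   95.        ]
```

View pics/w2c.png

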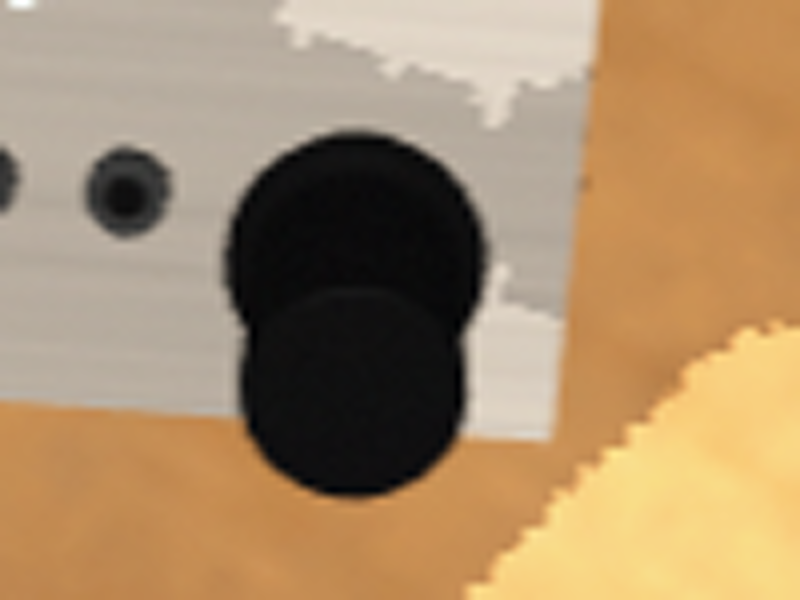

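View pics/s2c.png

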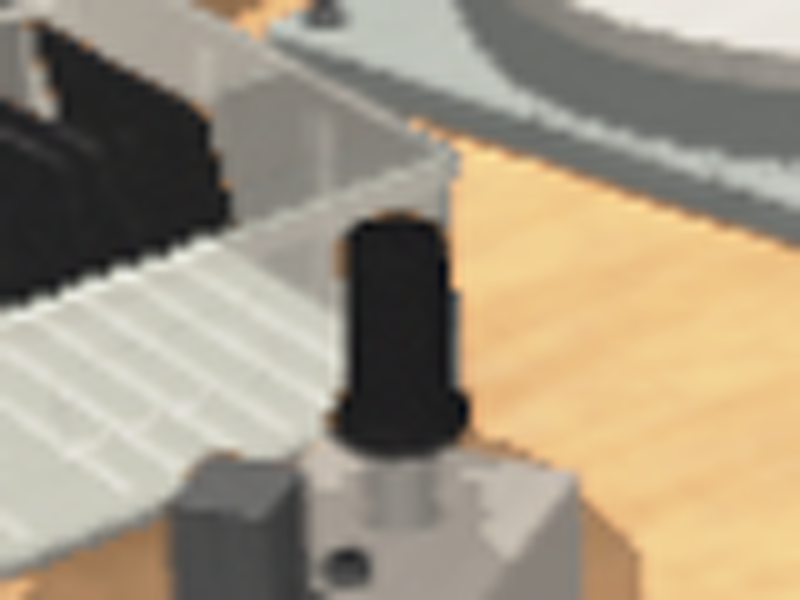

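View pics/top2.png

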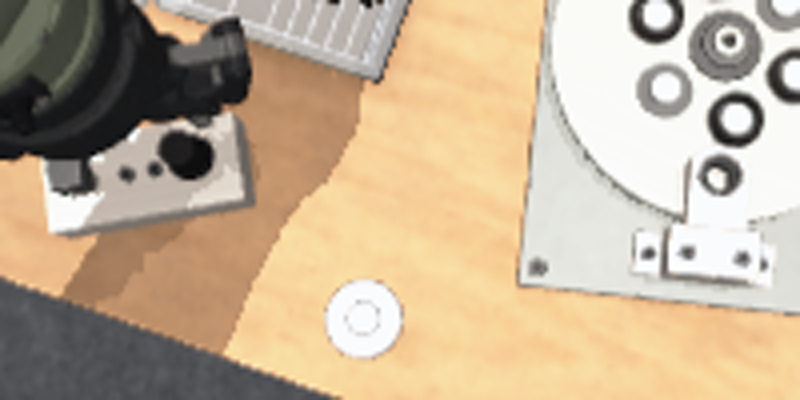

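Emit:
move_arm:
  slide:
    - [-0.0005,0,-0.03]
    - [-0.0005,0,-0.06]
    - [-0.0005,0,-0.085]
    - [-0.0005,0,-0.098]
    - [-0.0005,0,-0.098]
    - [-0.0005,0,-0.098]
  angular:
    - [0,0,0]
    - [0,0,0]
    - [0,0,0]
    - [0,0,0]
    - [0,0,0]
    - [0,0,0]
  grip: [0.05,0.05,0.05,0.05,0.05,0.05]
  newtons: 40

```text
t: 2.35
ee_pos: [450.4, -118.3, 82.6]
tcp_rot: [2.046, 0.335, -2.046]
contact_force: [0.2, 0.3, 0.5]
gripper_width: 49.9
```

```bash
python3 - <<'E'
from rig import arm, viewer
from h import *
s=arm.get_state();print(s["t"],s["ee_pos"],s["gripper_width"],s["contact_force"])
cv2.imwrite("pics/w3.png",viewer.read_camera("wrist")["color"])
crop(viewer.read_camera("side"),190,190,330,295,5.5,"pics/s3.png")
E
```

```text
2.35 [ 450.44966111 -118.27169413   82.61438358] 49.929860554384824 [0.23738155 0.3325735  0.49491475]
```

View pics/w3.png

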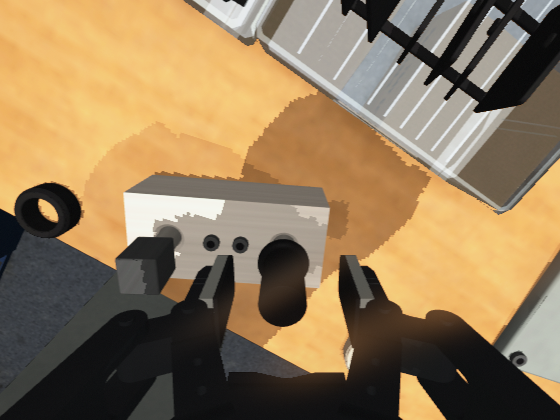

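View pics/s3.png

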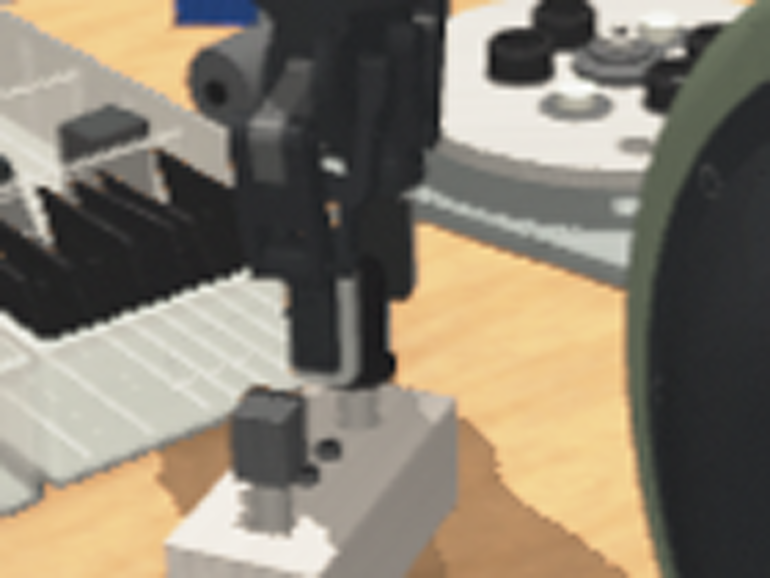

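The knob sits between the pads (u≈283, pad mid ≈287) and the finger ends are above the collar, so I'll close.

Emit:
move_arm:
  slide:
    - [0,0,0]
    - [0,0,0]
    - [0,0,0]
    - [0,0,0]
    - [0,0,0]
    - [0,0,0]
    - [0,0,0]
  angular:
    - [0,0,0]
    - [0,0,0]
    - [0,0,0]
    - [0,0,0]
    - [0,0,0]
    - [0,0,0]
    - [0,0,0]
  grip: [0.04,0.03,0.022,0.015,0.01,0.01,0.01]
  newtons: 40

```text
t: 3.15
ee_pos: [450.8, -117.4, 82.7]
tcp_rot: [2.046, 0.336, -2.044]
contact_force: [-1.3, 1.0, 5.2]
gripper_width: 18.1
```

Emit:
move_arm:
  slide:
    - [0,0,0.005]
    - [0,0,0.025]
    - [0,0,0.055]
    - [0,0,0.085]
    - [0,0,0.105]
    - [0,0,0.108]
    - [0,0,0.108]
  angular:
    - [0,0,0]
    - [0,0,0]
    - [0,0,0]
    - [0,0,0]
    - [0,0,0]
    - [0,0,0]
    - [0,0,0]
  grip: [0.01,0.01,0.01,0.01,0.01,0.01,0.01]

```text
t: 3.85
ee_pos: [450.7, -117.7, 190.4]
tcp_rot: [2.046, 0.335, -2.044]
contact_force: [-0.1, 0.3, -1.1]
gripper_width: 17.9
```

```bash
python3 - <<'E'
from rig import arm, viewer
from h import *
s=arm.get_state();print(s["t"],s["ee_pos"],s["gripper_width"],s["contact_force"])
cv2.imwrite("pics/w4.png",viewer.read_camera("wrist")["color"])
crop(viewer.read_camera("side"),190,150,330,255,5.5,"pics/s4.png")
r=viewer.read_camera("top");crop(r,270,130,390,290,3.75,"pics/t4.png")
E
```

```text
3.85 [ 450.68559394 -117.70184852  190.35361683] 17.918841556368395 [-0.08504449  0.33305572 -1.12835207]
```

View pics/w4.png

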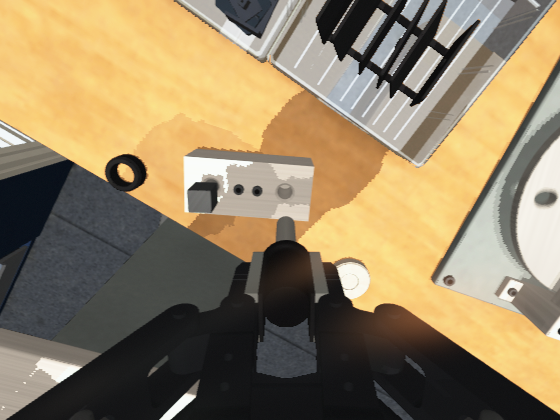

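View pics/s4.png

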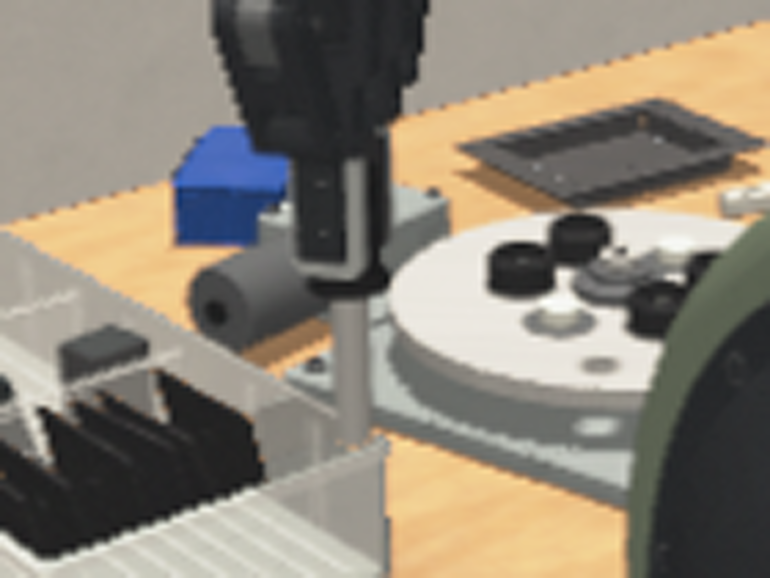

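View pics/t4.png

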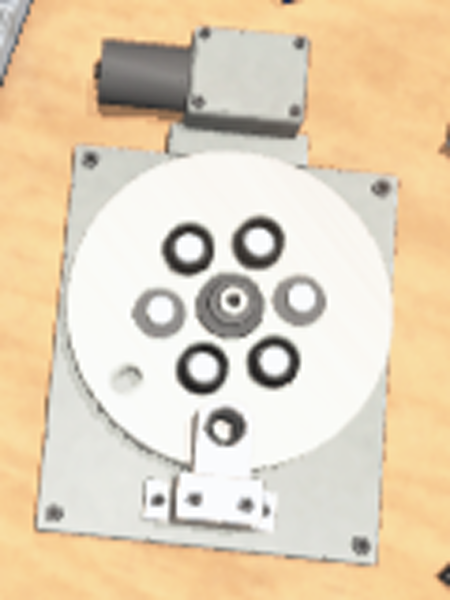

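The pin is held upright (opening 17.9 mm) and the plug is undisturbed. Now I'll carry it above the guide.

Emit:
move_arm:
  slide:
    - [0.0,-0.015,0]
    - [0.001,-0.045,0]
    - [0.002,-0.08,0]
    - [0.003,-0.12,0]
    - [0.004,-0.16,0]
    - [0.005,-0.2,0]
    - [0.006,-0.235,0]
    - [0.007,-0.265,0]
    - [0.008,-0.283,0]
    - [0.008,-0.29,0]
    - [0.008,-0.29,0]
    - [0.008,-0.29,0]
    - [0.008,-0.29,0]
  angular:
    - [0,0,0]
    - [0,0,0]
    - [0,0,0]
    - [0,0,0]
    - [0,0,0]
    - [0,0,0]
    - [0,0,0]
    - [0,0,0]
    - [0,0,0]
    - [0,0,0]
    - [0,0,0]
    - [0,0,0]
    - [0,0,0]
  grip: [0.01,0.01,0.01,0.01,0.01,0.01,0.01,0.01,0.01,0.01,0.01,0.01,0.01]

```text
t: 5.3
ee_pos: [458.5, -406.4, 190.1]
tcp_rot: [2.044, 0.338, -2.045]
contact_force: [-0.5, 0.4, -1.0]
gripper_width: 17.9
```

```bash
python3 - <<'E'
from rig import arm, viewer
from h import *
import pickle
s=arm.get_state();print(s["t"],s["ee_pos"],s["gripper_width"],s["contact_force"])
o={n:viewer.read_camera(n) for n in ("wrist","side","top")}
pickle.dump(o,open("p5.pkl","wb"))
cv2.imwrite("pics/w5.png",o["wrist"]["color"]);
crop(o["side"],260,130,400,235,5.5,"pics/s5.png")
crop(o["top"],250,130,390,290,3.75,"pics/t5.png")
E
```

```text
5.3 [ 458.46601647 -406.43629433  190.13810921] 17.9180674229998 [-0.49978201  0.41812713 -1.03368984]
```

View pics/w5.png

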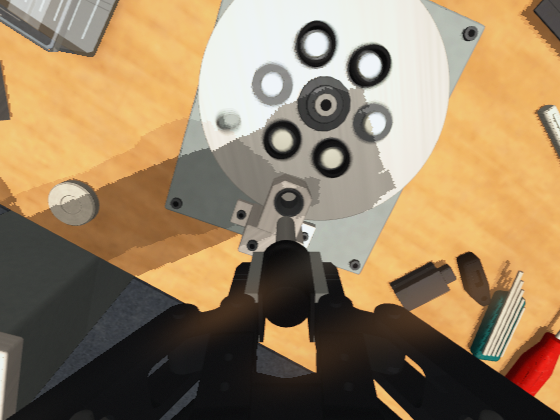

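View pics/s5.png

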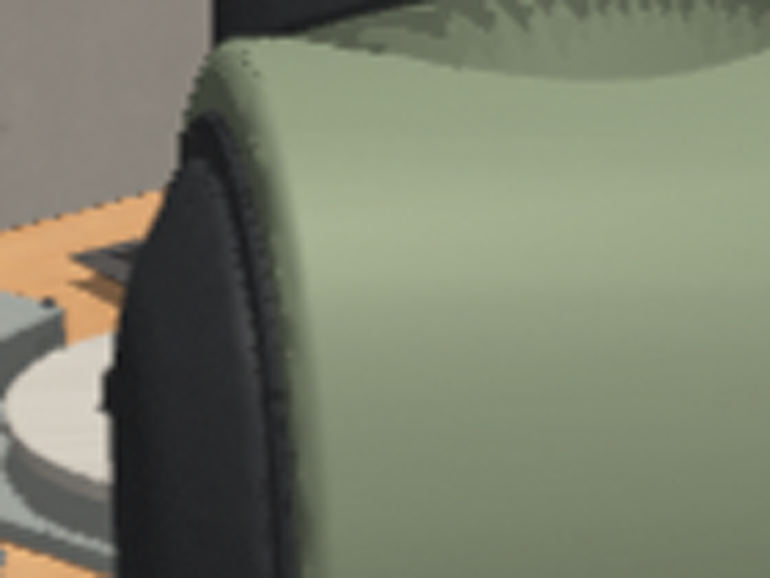

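View pics/t5.png

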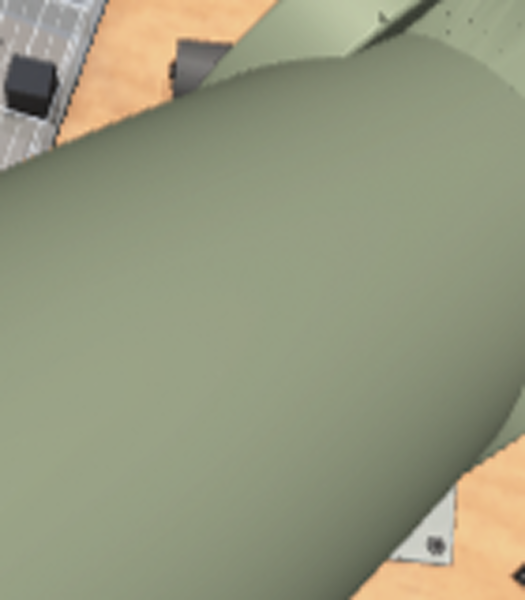

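The wrist view shows the shank tip at about (286,222) and the guide mouth at about (289,200). The arm hides the scene from the side and top cameras. I'll use the pocket seen right below the pin after the lift as a reference for the pin's axis in the wrist view.

```bash
python3 - <<'E'
from h import *
import pickle
o=pickle.load(open("p5.pkl","rb"));r=o["wrist"]
w4=cv2.imread("pics/w4.png")
def cr(im,x0,y0,x1,y1,s): return cv2.resize(im[y0:y1,x0:x1],None,fx=s,fy=s,interpolation=cv2.INTER_CUBIC)
a=cr(w4,250,165,320,255,6);b=cr(r["color"],250,165,320,255,6)
im=np.hstack([a,b]);im=cv2.convertScaleAbs(im,alpha=1.3,beta=10)
cv2.imwrite("pics/cmp5.png",im);print(im.shape)
t=np.array([458.47,-406.44])
for z in (190.1-150.4,190.1-120.1,111.5): print(z,proj(r,(*t,z)))
E
```

```text
(540, 840, 3)
39.69999999999999 [286.39514537 188.00733204]
70.0 [286.39190405 198.70433686]
111.5 [286.38608191 217.9185748 ]
```

View pics/cmp5.png

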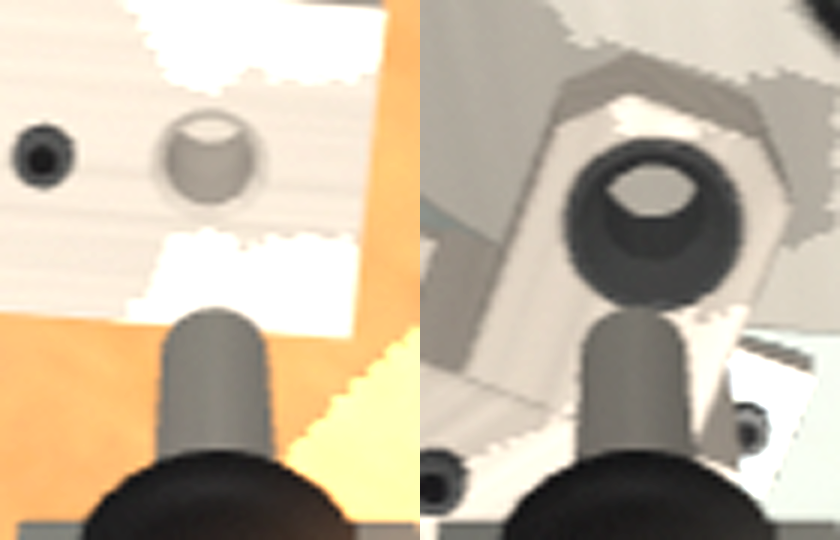

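Needed shift is about (+1.2, -2.5) mm, putting the pin at (459.7,-409.0), which agrees with the top view to about 1 mm. The arm may still be settling, so I'll correct in part and read again.

Emit:
move_arm:
  slide:
    - [0.001,-0.0015,-0.01]
    - [0.001,-0.0015,-0.025]
    - [0.001,-0.0015,-0.03]
    - [0.001,-0.0015,-0.03]
    - [0.001,-0.0015,-0.03]
  angular:
    - [0,0,0]
    - [0,0,0]
    - [0,0,0]
    - [0,0,0]
    - [0,0,0]
  grip: [0.01,0.01,0.01,0.01,0.01]

```text
t: 5.95
ee_pos: [459.7, -409.1, 160.3]
tcp_rot: [2.045, 0.336, -2.045]
contact_force: [0.2, -0.3, -0.2]
gripper_width: 17.8
```

```bash
python3 - <<'E'
from rig import arm, viewer
from h import *
import pickle
s=arm.get_state();print(s["t"],s["ee_pos"],s["contact_force"])
r=viewer.read_camera("wrist");pickle.dump(r,open("p6.pkl","wb"))
s=arm.get_state();print(s["t"],s["ee_pos"],s["contact_force"])
crop(r,240,165,340,240,8,"pics/w6.png")
p=s["ee_pos"]
print(proj(r,(p[0],p[1],70)),proj(r,(p[0],p[1],p[2]-78.7)))
E
```

```text
5.95 [ 459.65741068 -409.07220568  160.34077116] [ 0.21645317 -0.28853149 -0.23482229]
6.0 [ 459.78446304 -409.29032869  160.70057803] [-0.21259004 -0.22640738 -1.08094911]
[286.63728764 211.74907684] [286.66336276 217.98981665]
```

View pics/w6.png

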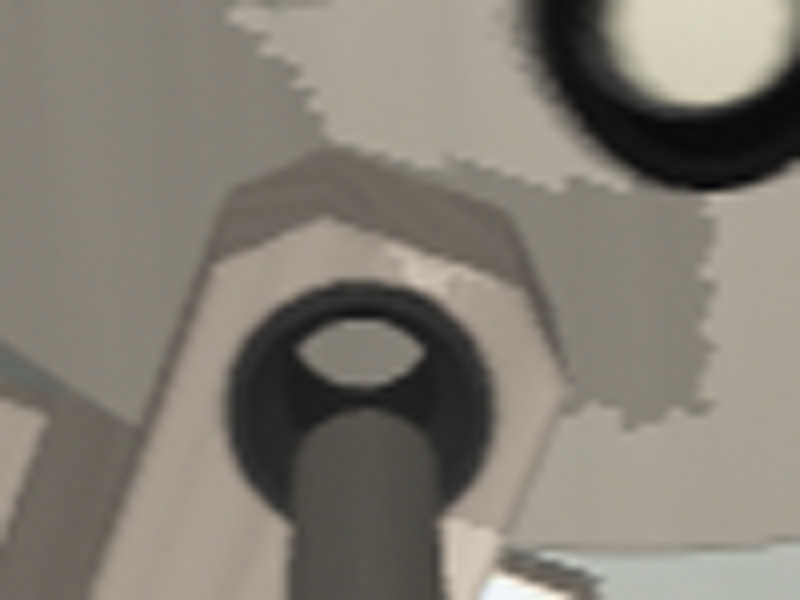

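The guide mouth centre (284.6,215.6) coincides with the corrected pin axis (284.5,215.7). I'll lower the nose about 25 mm into the bore, still about 5 mm above the face.

Emit:
move_arm:
  slide:
    - [0,0.0003,-0.008]
    - [0,0.0003,-0.014]
    - [0,0.0003,-0.02]
    - [0,0.0003,-0.027]
    - [0,0.0003,-0.032]
    - [0,0.0003,-0.035]
    - [0,0.0003,-0.035]
  angular:
    - [0,0,0]
    - [0,0,0]
    - [0,0,0]
    - [0,0,0]
    - [0,0,0]
    - [0,0,0]
    - [0,0,0]
  grip: [0.01,0.01,0.01,0.01,0.01,0.01,0.01]

```text
t: 6.7
ee_pos: [459.3, -408.5, 124.7]
tcp_rot: [2.045, 0.337, -2.046]
contact_force: [0.5, -0.4, 0.1]
gripper_width: 17.9
```

```bash
python3 - <<'E'
from rig import arm, viewer
from h import *
import pickle
L=[]
for i in range(6):
    s=arm.get_state(); r=viewer.read_camera("wrist"); L.append((s["t"],r)); print(s["t"],s["ee_pos"].round(2),s["contact_force"].round(2))
pickle.dump(L,open("p7.pkl","wb"))
r=L[0][1]
dc=np.array([537.5,-413,40.]); g=np.array([459.6,-409,70]); print(proj(r,g),proj(r,dc))
# top-down warp at z=40, 1px/mm
src=np.float32([proj(r,dc+[a,b,0]) for a,b in ((-100,-100),(100,-100),(100,100),(-100,100))])
src+=np.float32([-2.3,4.5])
dst=np.float32([(50+ 200-0+0,0)]*4)
# map: up=+x, left=+y
f=lambda a,b:(140-b*1.25,140-a*1.25)
dst=np.float32([f(a,b) for a,b in ((-100,-100),(100,-100),(100,100),(-100,100))])
H=cv2.getPerspectiveTransform(src,dst)
im=[cv2.warpPerspective(x["color"],H,(280,280)) for _,x in L]
cv2.imwrite("pics/warp7.png",np.vstack([np.hstack(im[:3])[:, :800],np.hstack(im[3:])[:, :800]]))
cv2.imwrite("pics/w7.png",r["color"])
E
```

```text
6.7 [ 459.29 -408.52  124.65] [ 0.46 -0.36  0.05]
6.75 [ 459.48 -408.71  125.04] [ 0.57  0.03 -0.82]
6.8 [ 459.6  -408.86  125.34] [-0.25  1.14 -1.25]
6.85 [ 459.69 -408.95  125.51] [ 0.58  0.15 -0.37]
6.9 [ 459.73 -408.99  125.63] [-0.42  0.05  0.42]
6.95 [ 459.72 -408.97  125.63] [ 0.18 -1.   -0.66]
[287.29567182 232.34950056] [334.64975927 102.79655691]
```

View pics/warp7.png

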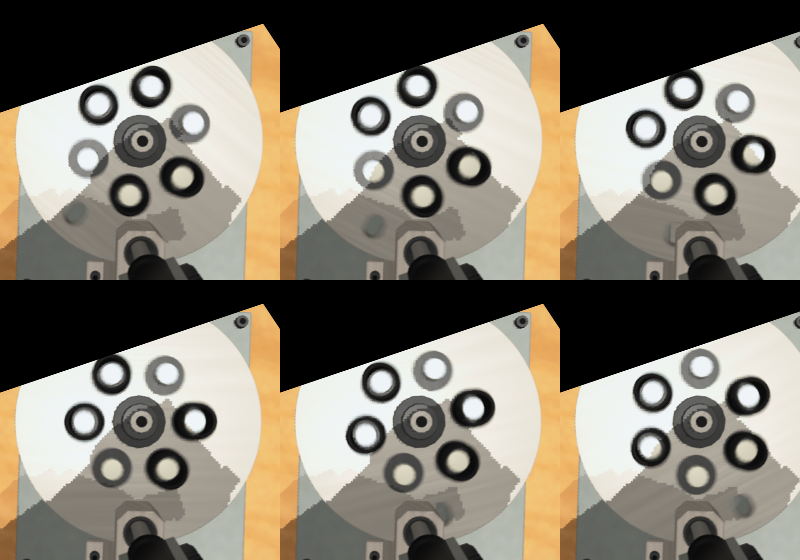

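View pics/w7.png

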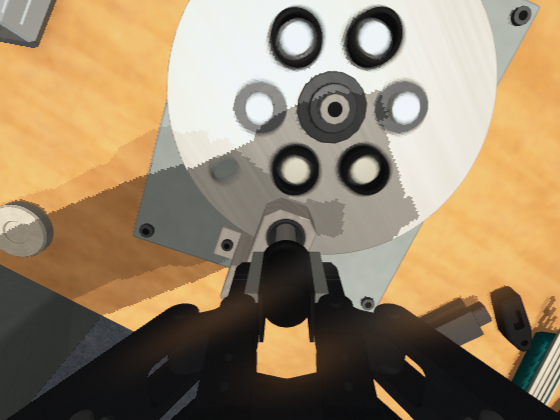

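The dial runs counter-clockwise at about 4.8 rad/s, and the hole passed the guide at t≈6.84. I'll lower to about 2 mm above the face and time the next passes.

Emit:
move_arm:
  slide:
    - [0,0,-0.002]
    - [0,0,-0.0045]
    - [0,0,-0.0045]
    - [0,0,-0.0045]
  angular:
    - [0,0,0]
    - [0,0,0]
    - [0,0,0]
    - [0,0,0]
  grip: [0.01,0.01,0.01,0.01]

```text
t: 7.4
ee_pos: [459.5, -408.7, 120.6]
tcp_rot: [2.045, 0.336, -2.045]
contact_force: [0.3, 0.2, 0.0]
gripper_width: 18.2
```

```bash
cat > look.py <<'E'
from rig import arm, viewer
from h import *
import sys,pickle
def look(n,fn):
    dc=np.array([537.5,-413,40.]);L=[]
    for i in range(n):
        s=arm.get_state(); r=viewer.read_camera("wrist"); L.append((s,r))
        print(round(s["t"],3),s["ee_pos"].round(2),s["contact_force"].round(2),round(s["gripper_width"],1))
    q=((-100,-100),(100,-100),(100,100),(-100,100)); ims=[]
    for s,r in L:
        src=np.float32([proj(r,dc+[a,b,0]) for a,b in q])+np.float32([-2.3,4.5])
        dst=np.float32([(140-b*1.25,140-a*1.25) for a,b in q])
        w=cv2.warpPerspective(r["color"],cv2.getPerspectiveTransform(src,dst),(280,280))
        cv2.putText(w,f"{s['t']:.2f}",(3,16),0,.5,(0,255,255),1)
        ims.append(w[:,8:272])
    while len(ims)%3 and len(ims)>3: ims.append(np.zeros_like(ims[0]))
    rows=[np.hstack(ims[i:i+3]) for i in range(0,len(ims),3)]
    cv2.imwrite(fn,np.vstack(rows)); pickle.dump(L,open("last.pkl","wb"))
if __name__=="__main__": look(int(sys.argv[1]),sys.argv[2])
E
python3 look.py 6 pics/l8.png
```

```text
7.4 [ 459.46 -408.7   120.6 ] [0.3  0.19 0.01] 18.2
7.45 [ 459.51 -408.75  120.72] [ 0.29  0.61 -0.18] 17.8
7.5 [ 459.57 -408.84  120.79] [-0.34  0.43 -0.72] 18.1
7.55 [ 459.57 -408.83  120.8 ] [ 0.11 -0.08 -0.37] 18.0
7.6 [ 459.57 -408.83  120.84] [ 0.19  0.18 -0.55] 17.9
7.65 [ 459.57 -408.82  120.86] [-0.26  0.33 -0.67] 18.4
```

View pics/l8.png

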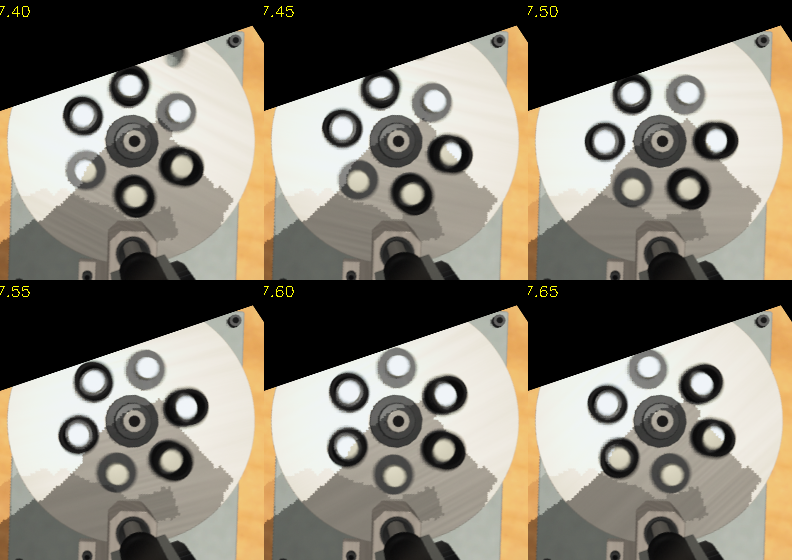

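Hole at -28° at t=7.40 gives 4.85 rad/s, so the next pass is at about 8.14. I'll wait that out, then touch down right after it with a softer grip, so slipping limits the force.

Emit:
move_arm:
  slide:
    - [0,0,0]
    - [0,0,0]
    - [0,0,0]
    - [0,0,0]
    - [0,0,-0.0005]
    - [0,0,-0.0016]
    - [0,0,-0.0024]
  angular:
    - [0,0,0]
    - [0,0,0]
    - [0,0,0]
    - [0,0,0]
    - [0,0,0]
    - [0,0,0]
    - [0,0,0]
  grip: [0.01,0.01,0.01,0.01,0.01,0.01,0.01]
  newtons: 20

```text
t: 8.4
ee_pos: [459.8, -409.0, 118.7]
tcp_rot: [2.045, 0.335, -2.044]
contact_force: [-1.3, 0.4, 5.7]
gripper_width: 18.0
```

In contact at about 5.7 N. I'll hold that and watch.

Emit:
move_arm:
  slide:
    - [0,0,-0.0001]
    - [0,0,-0.0001]
  angular:
    - [0,0,0]
    - [0,0,0]
  grip: [0.01,0.01]

```text
t: 8.6
ee_pos: [459.8, -409.0, 118.8]
tcp_rot: [2.045, 0.335, -2.044]
contact_force: [-0.6, 0.6, 4.1]
gripper_width: 17.8
```

```bash
python3 look.py 3 pics/l9.png
```

```text
8.6 [ 459.81 -409.04  118.79] [-0.57  0.64  4.1 ] 17.8
8.65 [ 459.83 -409.04  118.79] [-0.7   1.07  4.77] 17.7
8.7 [ 459.83 -409.02  118.76] [-0.81 -0.06  4.66] 18.0
```

View pics/l9.png

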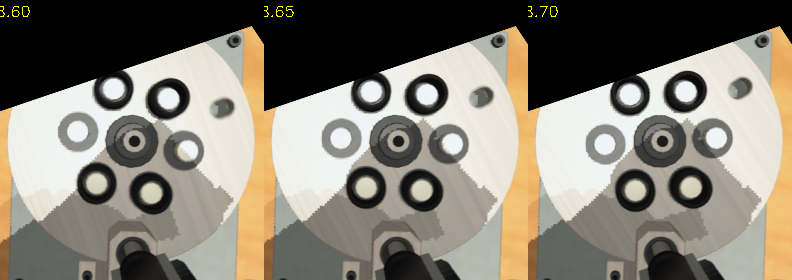

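Hole at 290°, then 303°: down to about 2.3 rad/s. I'll keep holding.

Emit:
move_arm:
  slide:
    - [0,0,0]
    - [0,0,0]
    - [0,0,0]
  angular:
    - [0,0,0]
    - [0,0,0]
    - [0,0,0]
  grip: [0.01,0.01,0.01]

```text
t: 9.05
ee_pos: [459.8, -409.1, 118.7]
tcp_rot: [2.045, 0.335, -2.044]
contact_force: [-0.5, -0.2, 5.9]
gripper_width: 17.9
```

```bash
python3 look.py 3 pics/l10.png
```

```text
9.05 [ 459.81 -409.07  118.75] [-0.48 -0.21  5.88] 17.9
9.1 [ 459.83 -409.05  118.75] [ 0.52 -0.81  4.89] 18.2
9.15 [ 459.83 -409.07  118.76] [-0.34  0.55  6.07] 17.7
```

View pics/l10.png

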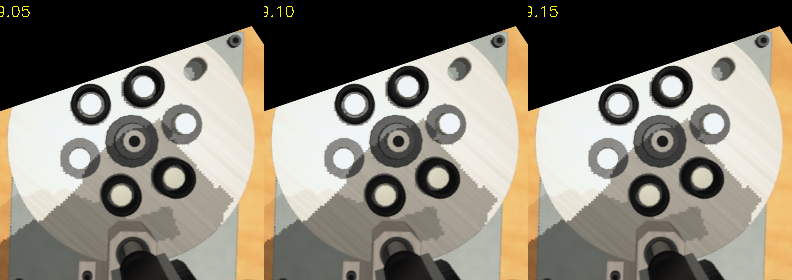

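The dial has stopped, with the hole at about 318°, so about 218° (3.8 rad) remains to the guide. I'll lift for about 1.1 s, then brake again.

Emit:
move_arm:
  slide:
    - [0,0,0.001]
    - [0,0,0.001]
    - [0,0,0.001]
    - [0,0,0.001]
    - [0,0,0.001]
    - [0,0,0.001]
    - [0,0,0.001]
    - [0,0,0.001]
    - [0,0,0.001]
    - [0,0,0.001]
    - [0,0,0.001]
    - [0,0,0.0003]
    - [0,0,0]
    - [0,0,0]
    - [0,0,0]
  angular:
    - [0,0,0]
    - [0,0,0]
    - [0,0,0]
    - [0,0,0]
    - [0,0,0]
    - [0,0,0]
    - [0,0,0]
    - [0,0,0]
    - [0,0,0]
    - [0,0,0]
    - [0,0,0]
    - [0,0,0]
    - [0,0,0]
    - [0,0,0]
    - [0,0,0]
  grip: [0.01,0.01,0.01,0.01,0.01,0.01,0.01,0.01,0.01,0.01,0.01,0.01,0.01,0.01,0.01]

```text
t: 10.7
ee_pos: [459.8, -409.0, 118.8]
tcp_rot: [2.045, 0.335, -2.044]
contact_force: [-0.2, -0.4, 4.2]
gripper_width: 17.8
```

```bash
python3 look.py 3 pics/l11.png
```

```text
10.7 [ 459.77 -409.04  118.8 ] [-0.17 -0.37  4.17] 17.8
10.75 [ 459.8  -409.02  118.77] [0.56 0.53 4.06] 18.3
10.8 [ 459.78 -409.02  118.77] [-0.43  1.28  5.55] 18.1
```

View pics/l11.png

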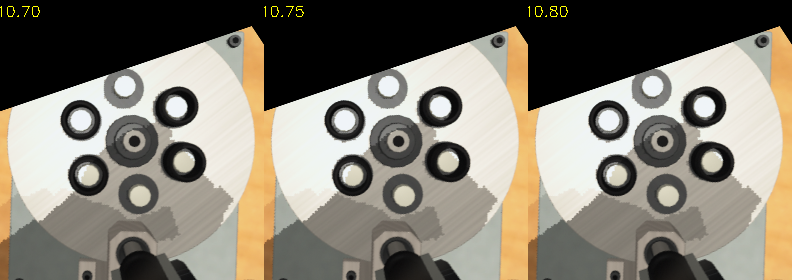

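The hole is now at about 36° (via the grey sleeves), with about 140° to go. I'll repeat the same pulse.

Emit:
move_arm:
  slide:
    - [0,0,0.001]
    - [0,0,0.001]
    - [0,0,0.001]
    - [0,0,0.001]
    - [0,0,0.001]
    - [0,0,0.001]
    - [0,0,0.001]
    - [0,0,0.001]
    - [0,0,0.001]
    - [0,0,0.001]
    - [0,0,0.001]
    - [0,0,0.0003]
    - [0,0,0]
    - [0,0,0]
    - [0,0,0]
  angular:
    - [0,0,0]
    - [0,0,0]
    - [0,0,0]
    - [0,0,0]
    - [0,0,0]
    - [0,0,0]
    - [0,0,0]
    - [0,0,0]
    - [0,0,0]
    - [0,0,0]
    - [0,0,0]
    - [0,0,0]
    - [0,0,0]
    - [0,0,0]
    - [0,0,0]
  grip: [0.01,0.01,0.01,0.01,0.01,0.01,0.01,0.01,0.01,0.01,0.01,0.01,0.01,0.01,0.01]

```text
t: 12.35
ee_pos: [459.8, -409.0, 118.8]
tcp_rot: [2.045, 0.335, -2.044]
contact_force: [-0.0, 0.7, 4.4]
gripper_width: 17.6
```

```bash
python3 look.py 3 pics/l12.png
```

```text
12.35 [ 459.77 -409.02  118.79] [-0.03  0.68  4.45] 17.6
12.4 [ 459.78 -409.05  118.78] [-0.06 -0.12  4.55] 18.1
12.45 [ 459.77 -409.01  118.77] [0.69 1.01 5.24] 18.1
```

View pics/l12.png

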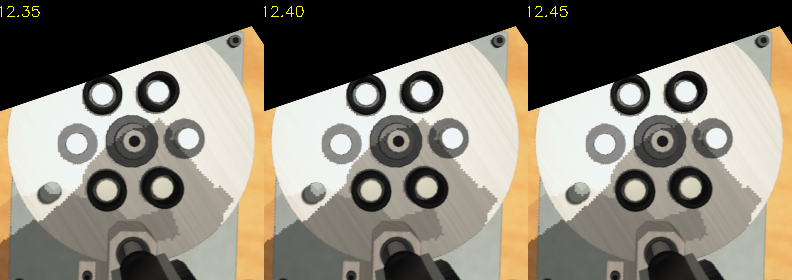

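The hole is at about 122°, with 55° to go. One shorter pulse.

Emit:
move_arm:
  slide:
    - [0,0,0.001]
    - [0,0,0.001]
    - [0,0,0.001]
    - [0,0,0.001]
    - [0,0,0.001]
    - [0,0,0.001]
    - [0,0,0.0003]
    - [0,0,0]
    - [0,0,0]
    - [0,0,0]
  angular:
    - [0,0,0]
    - [0,0,0]
    - [0,0,0]
    - [0,0,0]
    - [0,0,0]
    - [0,0,0]
    - [0,0,0]
    - [0,0,0]
    - [0,0,0]
    - [0,0,0]
  grip: [0.01,0.01,0.01,0.01,0.01,0.01,0.01,0.01,0.01,0.01]

```text
t: 13.5
ee_pos: [459.8, -409.0, 118.8]
tcp_rot: [2.045, 0.335, -2.044]
contact_force: [0.2, -0.3, 4.0]
gripper_width: 17.6
```

```bash
python3 look.py 3 pics/l13.png
```

```text
13.5 [ 459.79 -408.98  118.78] [ 0.17 -0.27  3.95] 17.6
13.55 [ 459.77 -408.99  118.75] [-0.47  1.54  5.92] 18.0
13.6 [ 459.76 -409.01  118.75] [-1.24  0.64  5.68] 18.1
```

View pics/l13.png

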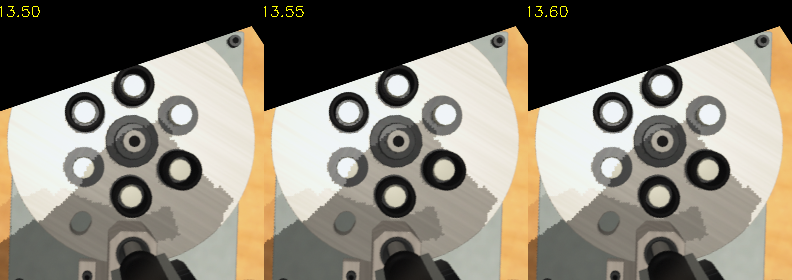

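The hole is at about 147°, with 30° left. One small pulse more.

Emit:
move_arm:
  slide:
    - [0,0,0.001]
    - [0,0,0.001]
    - [0,0,0.001]
    - [0,0,0.001]
    - [0,0,0.0003]
    - [0,0,0]
    - [0,0,0]
  angular:
    - [0,0,0]
    - [0,0,0]
    - [0,0,0]
    - [0,0,0]
    - [0,0,0]
    - [0,0,0]
    - [0,0,0]
  grip: [0.01,0.01,0.01,0.01,0.01,0.01,0.01]

```text
t: 14.35
ee_pos: [459.7, -409.0, 118.8]
tcp_rot: [2.045, 0.336, -2.045]
contact_force: [-0.1, 0.7, 4.8]
gripper_width: 18.2
```

```bash
python3 look.py 3 pics/l14.png
```

```text
14.35 [ 459.71 -408.96  118.77] [-0.15  0.7   4.79] 18.2
14.4 [ 459.71 -408.95  118.75] [0.23 0.81 3.67] 18.1
14.45 [ 459.73 -408.96  118.76] [-1.27  0.63  5.99] 17.7
```

View pics/l14.png

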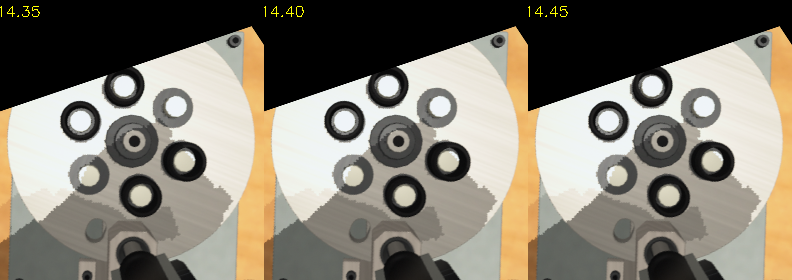

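The hole is at about 158°, with 0.34 rad to go. Under the pin's weight alone it would arrive at about 1.1 rad/s. I'll release now and let the pin drop in.

Emit:
move_arm:
  slide:
    - [0,0,0]
    - [0,0,0]
    - [0,0,0]
    - [0,0,0]
    - [0,0,0]
    - [0,0,0]
    - [0,0,0]
    - [0,0,0]
    - [0,0,0]
  angular:
    - [0,0,0]
    - [0,0,0]
    - [0,0,0]
    - [0,0,0]
    - [0,0,0]
    - [0,0,0]
    - [0,0,0]
    - [0,0,0]
    - [0,0,0]
  grip: [0.025,0.04,0.045,0.045,0.045,0.045,0.045,0.045,0.045]

```text
t: 15.4
ee_pos: [459.6, -408.8, 118.3]
tcp_rot: [2.045, 0.336, -2.045]
contact_force: [-0.3, 1.1, 0.0]
gripper_width: 45.0
```

```bash
python3 look.py 3 pics/l15.png; python3 -c "
import pickle,cv2
L=pickle.load(open('last.pkl','rb'));cv2.imwrite('pics/w15.png',L[-1][1]['color'])"
```

```text
15.4 [ 459.57 -408.77  118.33] [-0.32  1.12  0.04] 45.0
15.45 [ 459.55 -408.77  118.28] [0.26 0.29 0.45] 45.0
15.5 [ 459.56 -408.8   118.32] [ 0.02 -0.08  0.07] 45.3
```

View pics/l15.png

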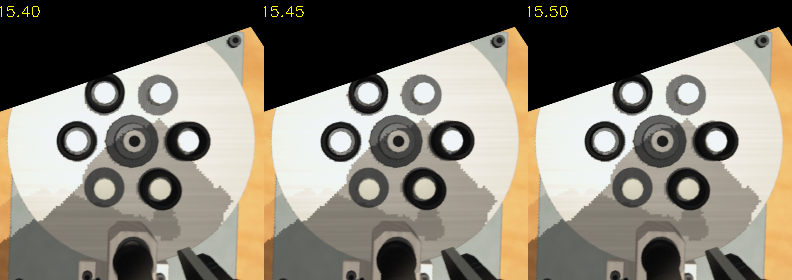

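View pics/w15.png

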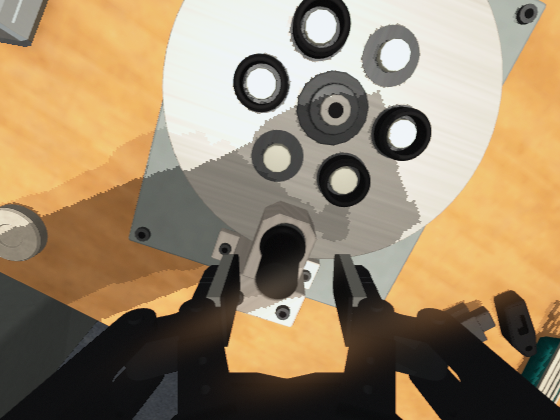

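The pin dropped in and the dial stopped. I'll retract straight up and check that it is fully home.

Emit:
move_arm:
  slide:
    - [0,0,0.01]
    - [0,0,0.035]
    - [0,0,0.07]
    - [0,0,0.1]
    - [0,0,0.11]
    - [0,0,0.11]
  angular:
    - [0,0,0]
    - [0,0,0]
    - [0,0,0]
    - [0,0,0]
    - [0,0,0]
    - [0,0,0]
  grip: [0.045,0.045,0.045,0.045,0.045,0.045]

```text
t: 16.15
ee_pos: [460.4, -409.6, 230.5]
tcp_rot: [2.046, 0.332, -2.041]
contact_force: [0.1, -0.1, 0.3]
gripper_width: 45.2
```

Emit:
move_arm:
  slide:
    - [-0.03,0.03,0.01]
    - [-0.07,0.07,0.02]
    - [-0.11,0.11,0.03]
    - [-0.13,0.15,0.04]
    - [-0.13,0.19,0.05]
    - [-0.13,0.23,0.05]
    - [-0.13,0.27,0.05]
    - [-0.13,0.3,0.05]
    - [-0.13,0.3,0.05]
    - [-0.13,0.3,0.05]
  angular:
    - [0,0,0]
    - [0,0,0]
    - [0,0,0]
    - [0,0,0]
    - [0,0,0]
    - [0,0,0]
    - [0,0,0]
    - [0,0,0]
    - [0,0,0]
    - [0,0,0]
  grip: [0.045,0.045,0.045,0.045,0.045,0.045,0.045,0.045,0.045,0.045]

```text
t: 17.15
ee_pos: [329.1, -108.3, 277.4]
tcp_rot: [2.043, 0.338, -2.046]
contact_force: [0.7, -0.6, 0.1]
gripper_width: 44.7
```

```bash
python3 - <<'E'
from rig import arm, viewer
from h import *
import pickle
s=arm.get_state();print(s["t"],s["ee_pos"],s["contact_force"])
o={n:viewer.read_camera(n) for n in ("top","side")}; pickle.dump(o,open("p16.pkl","wb"))
crop(o["top"],270,130,390,290,3.75,"pics/t16.png"); crop(o["side"],255,150,375,240,6.5,"pics/s16.png")
for z in (108.5,75,70): print(z,[ (proj(o[n],(459.6,-408.9,z))).round(1) for n in o])
E
```

```text
17.15 [ 329.14672632 -108.28087706  277.41743002] [ 0.65719748 -0.60907897  0.1085181 ]
108.5 [array([332.2, 241.1]), array([331.5, 182. ])]
75 [array([330.2, 243.2]), array([331. , 195.9])]
70 [array([329.9, 243.6]), array([330.9, 198. ])]
```

View pics/t16.png

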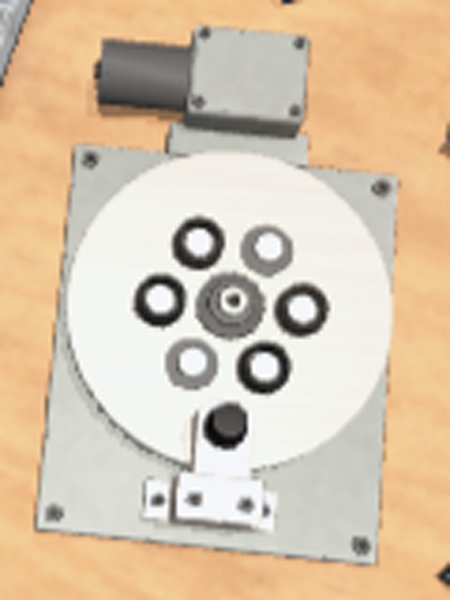

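View pics/s16.png

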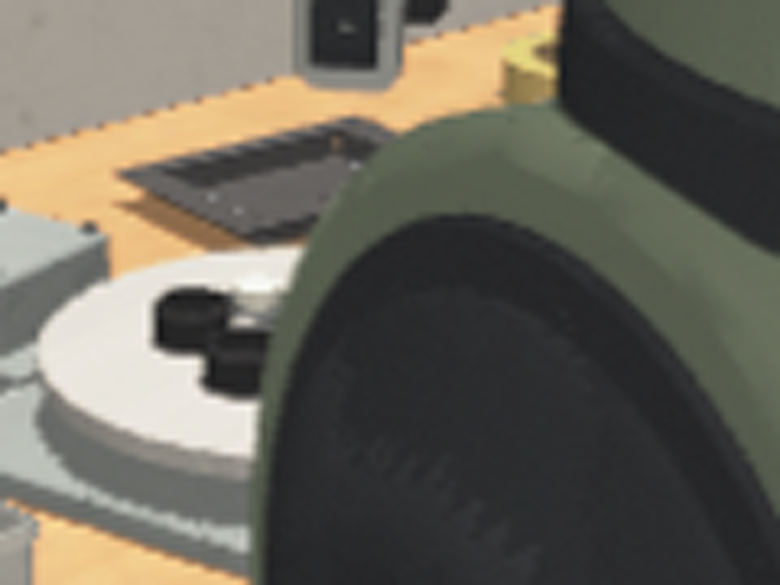

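The top view shows the knob upright over the bracket, near its predicted spot. Its height still needs confirming, so I'll check w15.

```bash
python3 - <<'E'
from h import *
import pickle
L=pickle.load(open("last.pkl","rb"));r=L[-1][1]
for z in (70,74.5,83.5,108.5,117.5): print(z,proj(r,(459.6,-408.9,z)),"x-edge px/mm",np.linalg.norm(proj(r,(459.6,-408.9,z))-proj(r,(459.9,-409.85,z))))
im=cv2.convertScaleAbs(r["color"][200:320,220:360],alpha=2.5,beta=40)
cv2.imwrite("pics/c15.png",cv2.resize(im,None,fx=5,fy=5,interpolation=cv2.INTER_CUBIC))
E
```

```text
70 [286.50760903 237.0101341 ] x-edge px/mm 1.7374357700688563
74.5 [286.51676409 240.34381719] x-edge px/mm 1.7773889370624014
83.5 [286.53639838 247.4933637 ] x-edge px/mm 1.8630734951847956
108.5 [286.60240794 271.52979499] x-edge px/mm 2.151135324002638
117.5 [286.63146349 282.10995918] x-edge px/mm 2.277929408711863
```

View pics/c15.png

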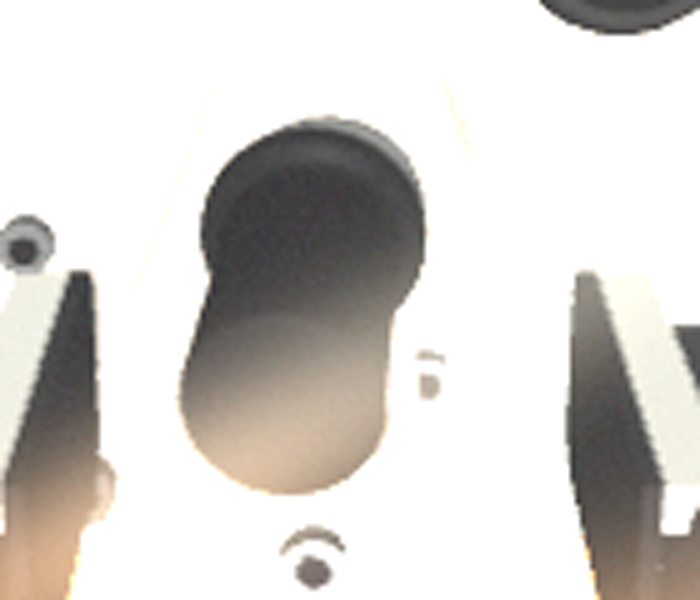

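In w15 the collar sits low (44.6 px wide, matching about z=70), but the knob is 5.5 px to the left of it. That means the pin leans by roughly 0.07 rad, so it may be wedged and not sitting flat. I'll go back above it for a closer look.

Emit:
move_arm:
  slide:
    - [0,-0.03,0]
    - [0,-0.07,0]
    - [0,-0.11,0]
    - [0.02,-0.15,-0.01]
    - [0.06,-0.19,-0.03]
    - [0.1,-0.23,-0.05]
    - [0.12,-0.265,-0.07]
    - [0.13,-0.29,-0.09]
    - [0.13,-0.3,-0.1]
    - [0.13,-0.3,-0.1]
    - [0.13,-0.3,-0.1]
    - [0.13,-0.3,-0.1]
  angular:
    - [0,0,0]
    - [0,0,0]
    - [0,0,0]
    - [0,0,0]
    - [0,0,0]
    - [0,0,0]
    - [0,0,0]
    - [0,0,0]
    - [0,0,0]
    - [0,0,0]
    - [0,0,0]
    - [0,0,0]
  grip: [0.045,0.045,0.045,0.045,0.045,0.045,0.045,0.045,0.045,0.045,0.045,0.045]

```text
t: 18.45
ee_pos: [459.2, -408.3, 179.6]
tcp_rot: [2.046, 0.335, -2.044]
contact_force: [-1.3, -0.2, 0.9]
gripper_width: 44.6
```

```bash
python3 - <<'E'
from rig import arm, viewer
from h import *
import pickle
s=arm.get_state();print(s["t"],s["ee_pos"],s["contact_force"])
r=viewer.read_camera("wrist");pickle.dump(r,open("p17.pkl","wb"))
r=viewer.read_camera("wrist");pickle.dump(r,open("p17.pkl","wb"));print(arm.get_state()["ee_pos"])
im=cv2.convertScaleAbs(r["color"][165:265,225:345],alpha=2,beta=30)
cv2.imwrite("pics/c17.png",cv2.resize(im,None,fx=6,fy=6,interpolation=cv2.INTER_CUBIC))
for z in (70,74.5,108.5): print(z,proj(r,(459.6,-408.9,z)))
E
```

```text
18.45 [ 459.23900981 -408.33960176  179.63694167] [-1.30571692 -0.24043706  0.90772272]
[ 459.66181887 -408.32017263  179.9906802 ]
70 [286.78374386 203.11576402]
74.5 [286.80502556 205.05296174]
108.5 [286.99354235 222.21298363]
```

View pics/c17.png

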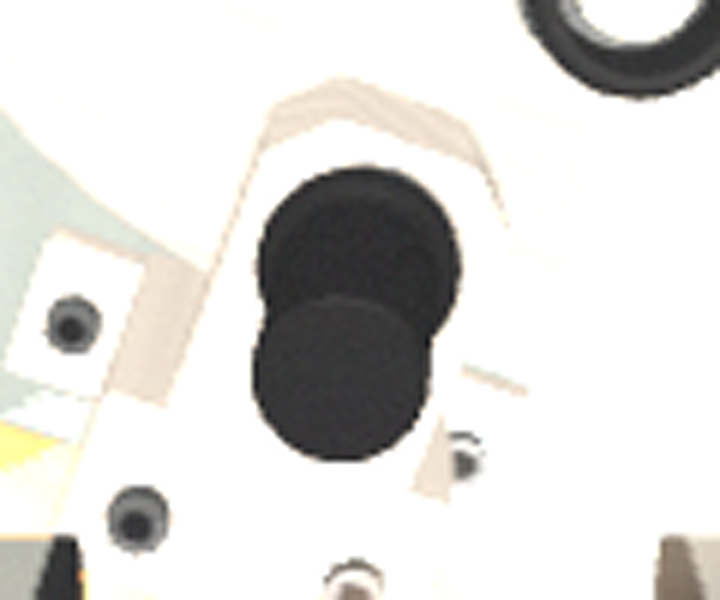

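The collar is centred on the guide to within about 0.3 mm, but the knob leans about 2 mm over 34 mm (0.06 rad), too close to the 0.08 limit. I'll regrip to square it and press gently.

Emit:
move_arm:
  slide:
    - [0,0,-0.03]
    - [0,0,-0.055]
    - [0,0,-0.075]
    - [0,0,-0.08]
    - [0,0,-0.08]
    - [0,0,-0.08]
    - [0,0,-0.08]
    - [0,0,-0.08]
    - [0,0,-0.08]
    - [0,0,-0.08]
    - [0,0,-0.08]
  angular:
    - [0,0,0]
    - [0,0,0]
    - [0,0,0]
    - [0,0,0]
    - [0,0,0]
    - [0,0,0]
    - [0,0,0]
    - [0,0,0]
    - [0,0,0]
    - [0,0,0]
    - [0,0,0]
  grip: [0.045,0.045,0.045,0.045,0.045,0.035,0.025,0.015,0.01,0.01,0.01]
  newtons: 25

```text
t: 19.65
ee_pos: [460.1, -409.0, 99.6]
tcp_rot: [2.046, 0.335, -2.043]
contact_force: [-0.1, 1.9, 6.2]
gripper_width: 18.7
```

Emit:
move_arm:
  slide:
    - [0,0,-0.0007]
    - [0,0,-0.0014]
    - [0,0,-0.0014]
  angular:
    - [0,0,0]
    - [0,0,0]
    - [0,0,0]
  grip: [0.01,0.01,0.01]

```text
t: 19.95
ee_pos: [460.1, -409.0, 99.5]
tcp_rot: [2.046, 0.335, -2.043]
contact_force: [-3.0, 4.4, 15.0]
gripper_width: 18.2
```

```bash
python3 look.py 3 pics/l18.png
```

```text
19.95 [ 460.12 -409.03   99.52] [-3.01  4.42 15.05] 18.2
20.0 [ 460.1  -409.02   99.52] [-3.04  4.55 15.01] 18.2
20.05 [ 460.09 -409.01   99.49] [-1.84  4.3  14.1 ] 18.2
```

View pics/l18.png

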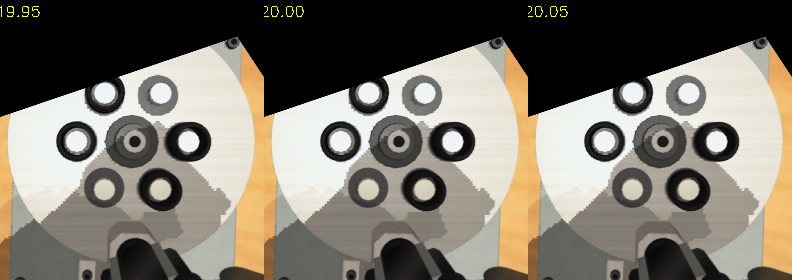

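15 N down and no further travel, so the collar is on its seat. I'll open in place, retract and check.

Emit:
move_arm:
  slide:
    - [0,0,0]
    - [0,0,0]
    - [0,0,0]
    - [0,0,0]
    - [0,0,0.01]
    - [0,0,0.035]
    - [0,0,0.06]
    - [0,0,0.08]
    - [0,0,0.0815]
    - [0,0,0.0815]
    - [0,0,0.0815]
    - [0,0,0.0815]
  angular:
    - [0,0,0]
    - [0,0,0]
    - [0,0,0]
    - [0,0,0]
    - [0,0,0]
    - [0,0,0]
    - [0,0,0]
    - [0,0,0]
    - [0,0,0]
    - [0,0,0]
    - [0,0,0]
    - [0,0,0]
  grip: [0.025,0.04,0.045,0.045,0.045,0.045,0.045,0.045,0.045,0.045,0.045,0.045]

```text
t: 21.3
ee_pos: [459.0, -408.1, 177.0]
tcp_rot: [2.045, 0.338, -2.047]
contact_force: [0.2, 0.3, -0.9]
gripper_width: 45.0
```

```bash
cat > chk.py <<'E'
from rig import arm, viewer
from h import *
import pickle,sys
s=arm.get_state();print(s["t"],s["ee_pos"],s["contact_force"])
r=viewer.read_camera("wrist");pickle.dump(r,open("chk.pkl","wb"))
im=cv2.convertScaleAbs(r["color"][165:265,225:345],alpha=2,beta=30)
cv2.imwrite(sys.argv[1],cv2.resize(im,None,fx=6,fy=6,interpolation=cv2.INTER_CUBIC))
for z in (70.5,74.5,79.5,108.5,117.5):
    p=np.array((459.6,-408.9,z)); print(z,proj(r,p),np.linalg.norm(proj(r,p)-proj(r,p+[3.2,-9.47,0]))/10)
E
python3 chk.py pics/c19.png
```

```text
21.3 [ 458.97357116 -408.14119596  177.04315443] [ 0.22055004  0.2696789  -0.92876888]
70.5 [287.81381781 203.76395928] 1.3514504740305466
74.5 [287.82845678 205.52630551] 1.3727070035777895
79.5 [287.847416   207.80875522] 1.4002368471995073
108.5 [287.97434796 223.08975284] 1.5845516927808858
117.5 [288.02082379 228.68485304] 1.6520392501757974
```

View pics/c19.png

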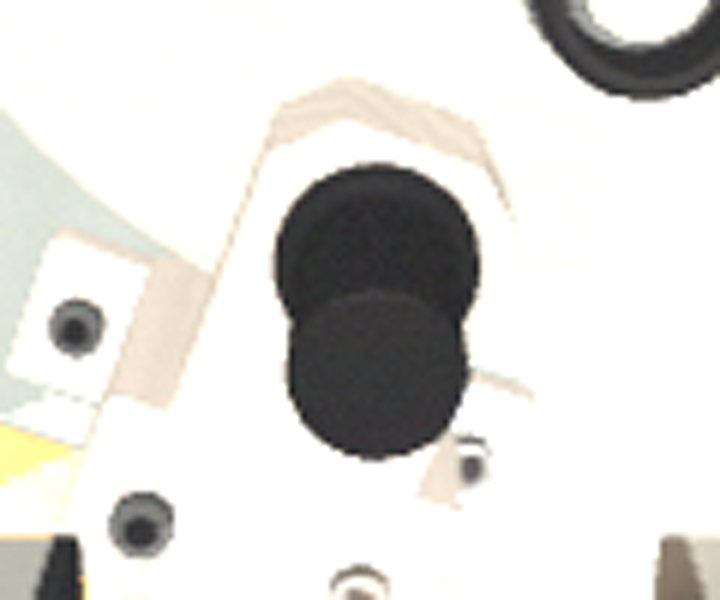

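The knob now stands straight over the collar (377.5 against 376.5), so the pin is upright. Its height matches home (knob top row 226 against 227 predicted; 9 mm too high would read 233). I'll wait a moment to see if it stays.

Emit:
move_arm:
  slide:
    - [0,0,0]
    - [0,0,0]
    - [0,0,0]
    - [0,0,0]
    - [0,0,0]
    - [0,0,0]
    - [0,0,0]
    - [0,0,0]
    - [0,0,0]
    - [0,0,0]
    - [0,0,0]
    - [0,0,0]
    - [0,0,0]
    - [0,0,0]
    - [0,0,0]
  angular:
    - [0,0,0]
    - [0,0,0]
    - [0,0,0]
    - [0,0,0]
    - [0,0,0]
    - [0,0,0]
    - [0,0,0]
    - [0,0,0]
    - [0,0,0]
    - [0,0,0]
    - [0,0,0]
    - [0,0,0]
    - [0,0,0]
    - [0,0,0]
    - [0,0,0]
  grip: [0.045,0.045,0.045,0.045,0.045,0.045,0.045,0.045,0.045,0.045,0.045,0.045,0.045,0.045,0.045]

```text
t: 22.85
ee_pos: [459.5, -408.8, 178.4]
tcp_rot: [2.045, 0.336, -2.045]
contact_force: [0.6, -0.8, -0.5]
gripper_width: 45.0
```

```bash
python3 chk.py pics/c20.png; python3 look.py 3 pics/l20.png; python3 - <<'E'
from h import *
import pickle
r=pickle.load(open("p6.pkl","rb"));p=np.array((459.6,-408.9,70)); print("guide px/mm pred",np.linalg.norm(proj(r,p)-proj(r,p+[3.2,-9.47,0]))/10,"seen",266/8/20)
E
```

```text
22.85 [ 459.54182977 -408.78609682  178.3830005 ] [ 0.56642322 -0.82016508 -0.45252253]
70.5 [286.43200846 203.75415858] 1.3435402941143588
74.5 [286.43687455 205.50127536] 1.36455347346807
79.5 [286.44317546 207.76355602] 1.3917627051804335
108.5 [286.4853241  222.89659487] 1.5737729291299003
117.5 [286.50074107 228.43190072] 1.640347913240225
22.9 [ 459.53 -408.81  178.37] [-0.24  0.02  0.32] 44.9
22.95 [ 459.54 -408.75  178.37] [-1.04 -0.3  -0.15] 45.0
23.0 [ 459.54 -408.76  178.37] [ 1.25 -0.24  0.13] 45.1
guide px/mm pred 1.4408427947759843 seen 1.6625
```

View pics/c20.png

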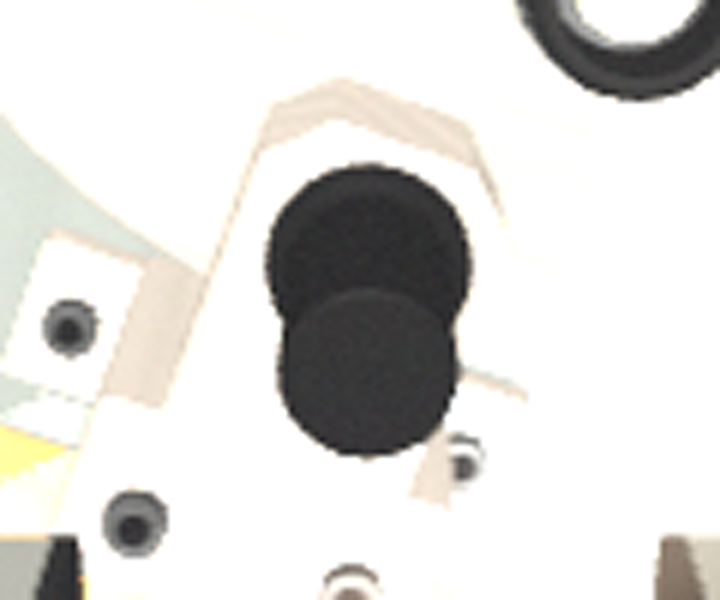

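View pics/l20.png

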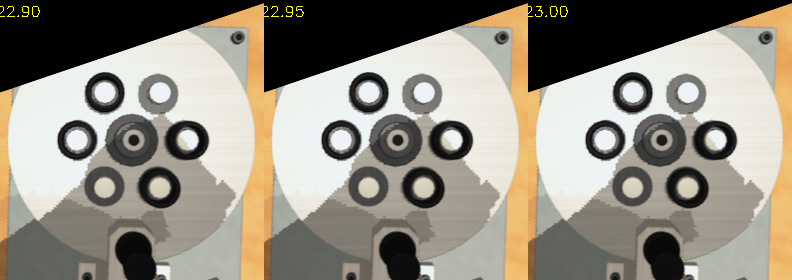

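The pin is still upright and seated, the dial is at rest, and the gripper hovers well clear. I'll hand it in.

```bash
python3 -c "
from rig import arm
print(arm.finish_job()); print(arm.get_state()['t'])"
```

```text
the job is handed in; nothing more can be done
None
the job is handed in; nothing more can be done
```

The dial is locked at home with the index pin seated, and I handed the job in just after 23 s, well inside the 64 s limit. The hand-in gave no verdict.

**What I did**
- I took the index pin from the block and put its nose in the guide while the dial ran at about 4.85 rad/s.
- I braked the dial to a stop with about 5 N of rubbing, starting just after the hole had passed the guide.
- I inched the hole round with short lift-and-brake pulses, then released the pin. Its own weight dropped it in, with the hole arriving at an estimated 1.1 rad/s.

**Last checks**
- **First check failed:** after the drop the pin leaned about 0.06 rad, too close to the 0.08 limit. I regripped it, pressed with about 15 N and let go again.
- **Pin:** in the last pictures, from about 1 s after letting go to just before hand-in, the knob stands directly over the collar. Its height matches fully home, and the collar is about 1.2 mm off the guide centre (limit 3 mm).
- **Dial:** it is at rest with the pin through its hole.
- **Gripper:** it is open and well clear of the knob.
- **Plug, puck and slide block:** I did not touch them, but I took no final picture to confirm their positions.

**Disagreements**
- The wrist camera disagreed with the other two by 2–3 mm, so I worked from relative offsets.
- The collar and knob looked 2–5 % smaller than predicted. That points to a pin sitting low, not one raised off its seat.
- The side view of the seated pin was blocked by the arm, so its height rests on the wrist camera alone.

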